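# Take the eye weight off the turntable and hang it on the free peg

## Robot

A 6-joint arm with a two-finger parallel gripper is mounted at the origin on the work surface. World frame = base frame: x ahead of the robot, y to its left, z up, the work surface at z = 0. Lengths are in m, angles in rad, forces in N, time in s.
With the tool pointing down it reaches from about 0.425 to 0.95 m from the base axis. Payload 3.5 kg.
Tool frame: the origin (TCP) lies between the finger pads; the fingertips stand 19 mm ahead of it and the grasp point (between the pads) is the TCP; z points along the fingers, y is the line along which they close (so a half turn about z gives the same grasp; the last joint's range is limited). The gripper opens to 85 mm and grips with 20 to 120 N. Pads are 22 mm wide; open, the fingers measure 114 mm over their backs; the gripper's body (76 mm by 85 mm) begins 54 mm behind the grasp point. The pads swing forward as they close: fully open they stand 13 mm farther back than shut.
Start: joints at [-1.451, 0.286, 1.577, -0, 1.279, -0.15], TCP at [0.18, -0.651, 0.25] pointing down, gripper open.
Joint ranges: [-2.77, 2.77], [-0.9, 2.22], [0.21, 2.48], [-1.53, 4.67], [0.24, 2.81], [-2.84, 2.84]. Speed limits (rad/s): [2.79, 2.79, 3.14, 3.14, 3.14, 3.14].

## Interface

Orientations are given as a unit quaternion [x, y, z, w].
In Python, from plant import monitor, eyes, ctrl gives the robot as it stands.
- The arm moves only by the shell command python3 -m handwheel 'ROWS' [FORCE]. ROWS is JSON, a list of rows, each a list of 7 numbers: the shift along the tool's x, y, z in units of 40 cm (1.0 is 40 cm), then the turn, a rotation vector about the tool's x, y, z in units of pi rad (1.0 is pi rad), then the opening, from -1 (shut) to 1 (fully open). A call has 1 to 12 rows; each row is the pose to reach, as a shift and turn from the pose commanded when the call began, along the tool's axes at that moment, turning the shorter way round; what a row does not reach only later rows make up. A row lasts 1/8 s, in which the tool goes at most 62.5 mm and 10.7 degrees, less where a joint would pass 70% of its speed; a pose out of reach is approached as far as the arm can. A call with a number of a shift or a turn outside -1 to 1 is refused whole. A call with a gripper value outside its range is refused whole. The fingers move at their own pace and stop on an object; FORCE is the grip in N (left out, the last holds). Time passes only in rows, so rows that repeat a pose let the fingers close. It gives the time, the measured TCP pose, the force, the opening and the grip force at its end, in the units of the state.
- monitor.get_state(): the state, without advancing time (a new reading comes with each control period).
- eyes.read_camera(name): name is "scene" or "top"; returns the picture (384x512x3 uint8, red, green, blue); there is no depth.
- eyes.camera_params(name): a dict with "K" (3x3 intrinsics, pixels), "R" (3x3) and "t" (3): a world point X has camera coordinates R X + t. Camera axes: x right, y down, z forward; pixel columns grow to the right and rows downward; lengths in m; the calibration is good to about 2 mm. A picture is of the moment at which its call begins. camera_params takes no time and is no camera call.
- ctrl.sign_off(): hands the job in; it is judged then, once.
The state is a dict: "time": time; "qpos": joint angles; "dq": joint speeds; "joint_efforts": joint torques, N m; "eef_pos": TCP position; "tcp_rot": TCP orientation; "contact_force": force on the tool from outside, world axes, zero at the start; "wrist_torque": the same for the moment, N m; "opening": opening from 0.0 (shut) to 1.0 (fully open); "finger_force": force on a finger pad.
Only numpy, scipy, OpenCV 4.12 (cv2) and the standard library are available. Lean on these libraries where they do the work, as an engineer would, in place of code of your own. Each camera call takes 0.05 s, during which the arm holds its last target. There are 200 camera calls.

## Task

The brass weight standing on the small freely spinning turntable belongs on the weight stand. Lift it off the turntable and hang it by its eye on the empty peg, so that it hangs there freely and still. Do not let it topple, leave the gauge and the steel fitting standing on the turntable, and leave the other weight hanging on its own peg.

Things in the scene. Friction and masses are not known exactly. Their poses are not given: they have to be found in the camera images.
- weight: The weight to hang; starts upright on the turntable. Brass foot 52 mm across, 26 high; on it an upright steel plate 10 mm thick, 44 wide, with a round eye 28 mm across (centre 48 above the underside); above it a grip tab 24 wide, 10 thick, from 68 to 118 mm above the underside. 0.4 to 0.7 kg. Origin: centre of the underside; z up; x: plate normal = eye axis; alike turned half round.
- weight_eye (a point): Centre of that weight's eye, 48 mm above its underside.
- stand_free: The stand with the empty peg. Fixed: blue foot 80 mm square, 12 thick; upright 10 mm dark steel rod, bent at 155 mm height into a peg along its own -x (roughly towards the robot) that rises slightly to 171 mm at its end, 75 mm out (centre-line). Nothing above the peg. Origin: on the bench, under the upright; z up.
- stand_free_root (a point): Peg centre-line at its bend, on the upright (155 mm high).
- stand_free_tip (a point): Peg centre-line at its free end (75 mm out from the bend, 16 mm higher); the rounded end reaches 5 mm beyond.
- stand_used: The other stand, alike, with a weight already on its peg. Fixed: blue foot 80 mm square, 12 thick; upright 10 mm dark steel rod, bent at 155 mm height into a peg along its own -x (roughly towards the robot) that rises slightly to 171 mm at its end, 75 mm out (centre-line). Nothing above the peg. Origin: on the bench, under the upright; z up.
- hung_weight: The other weight, hanging on stand_used; leave it there. Same shape, size and axes as weight.
- hung_weight_eye (a point): Centre of the eye of the hanging weight.
- carousel: The turntable's fixed black foot. Origin on the bench on the spinning axis. Above it turns a flat grey platter, 280 mm in diameter, whose top is 30 mm above the bench, with a low hub (22 mm across, 6 mm higher).
- platter (a joint): Angle of the platter about the vertical, counter-clockwise from above; nearly frictionless (about 0.002 N m), no detents: any sideways push on it or on what it carries spins it.
- gauge: Black round gauge lying on its back on the turntable: 80 mm across, 35 mm high, with a 20 mm steel stem that reaches 62 mm out along its own -x. Origin: centre of the underside, z up.
- fitting: Steel fitting standing on the turntable: 38 mm across, 56 mm high. Origin: centre of the underside, z up.
There are look-alikes about, which are no part of the job. Leave any red look-alike of the hung_weight alone.

How it is judged:
On the way:
1. the weight is lifted clear of the turntable (height (world z) of weight above 0.045 m and contact force between weight and carousel below 0.1 N), for 0.2 s.
At the end, for the whole second after the job is handed in: Both weights hang upright (within 0.3 rad), each with the peg of its stand through its eye (eye 138 to 168 mm up, within 13 mm sideways, 3 to 72 mm out); the moved one is below 0.06 m/s. Gauge and fitting stand on the turntable (within 140 mm of its axis, tilt under 0.2 rad) (x of weight_eye in the frame of stand_free between -0.072 and -0.003 m and y of weight_eye in the frame of stand_free between -0.013 and 0.013 m and z of weight_eye in the frame of stand_free between 0.138 and 0.168 m and angle between each of weight, hung_weight's own z axis and vertical below 0.3 rad and contact force between weight and stand_free above 1 N and linear speed of weight below 0.06 m/s and x of hung_weight_eye in the frame of stand_used between -0.072 and -0.003 m and y of hung_weight_eye in the frame of stand_used between -0.013 and 0.013 m and z of hung_weight_eye in the frame of stand_used between 0.138 and 0.168 m and horizontal distance between each of gauge, fitting and carousel below 0.14 m and height (world z) of each of gauge, fitting above 0.024 m and angle between each of gauge, fitting's own z axis and vertical below 0.2 rad); the robot touches nothing.
It fails at once if the weight topples (tilts more than 0.8 rad) (angle between weight's own z axis and vertical above 0.8 rad).
It fails at once if the gauge or the fitting is tipped over or knocked off the turntable (angle between any of gauge, fitting's own z axis and vertical above 0.6 rad or height (world z) of any of gauge, fitting below 0.015 m).
It fails at once if the other weight is knocked off its peg (height (world z) of hung_weight below 0.07 m).
It also fails if it takes over 43 s, if anything falls off the work surface, if the arm or the gripper's body presses on something with over 40 N, if the wrist force passes 120 N, or if a joint passes its speed limit or range.

## Working session

There is one attempt and no reset: what is moved stays moved. The work goes in short steps, Python scripts to look and compute and a shell command to move; the robot and the scene stay as the last step left them, time stands still between calls to the robot, and variables do not carry over. Pictures are saved under pics/ and viewed, at most 10 in all, crops included, and the job is handed in when it is done.

```bash
mkdir -p pics; ls; python3 - <<'E'
from plant import monitor, eyes, ctrl
import cv2, numpy as np
print(monitor.get_state())
for n in("scene","top"):
    im=eyes.read_camera(n); cv2.imwrite(f"pics/{n}0.png",im[:,:,::-1])
    p=eyes.camera_params(n); print(n,p)
E
```

```text
pics
{'time': 0.0, 'qpos': array([-1.45100598e+00,  2.87219323e-01,  1.57820441e+00,  5.53655063e-05,
        1.27856857e+00, -1.49983297e-01]), 'dq': array([ 9.53138201e-04, -4.15068064e-04, -7.77481386e-04, -1.35632352e-03,
       -8.09900656e-05,  2.68845507e-04]), 'joint_efforts': array([ 5.65920345e-04, -4.05975437e+01, -2.92628521e+01, -6.04482830e-05,
        5.82964291e-03,  9.00569347e-06]), 'eef_pos': array([ 0.17987347, -0.64995477,  0.2488965 ]), 'tcp_rot': array([ 9.90916921e-01,  1.34470131e-01,  4.46089110e-05, -1.19928500e-03]), 'contact_force': array([-0.96970706,  0.46168802, -1.0162443 ]), 'wrist_torque': array([ 0.03579321, -0.01824887, -0.0014366 ]), 'finger_force': 0.0, 'opening': 0.9983485728576776}
scene {'K': array([[492.34941043,   0.        , 255.26151688],
       [  0.        , 492.34941043, 197.79064989],
       [  0.        ,   0.        ,   1.        ]]), 'R': array([[ 0.08857039,  0.9960614 ,  0.0041197 ],
       [ 0.51321229, -0.04208966, -0.85722903],
       [-0.85367935,  0.07803939, -0.51491885]]), 't': array([-0.06923756, -0.17474376,  1.64988793])}
top {'K': array([[373.77187727,   0.        , 257.03103837],
       [  0.        , 373.77187727, 192.66881869],
       [  0.        ,   0.        ,   1.        ]]), 'R': array([[ 0.0033192 , -0.99959451, -0.02828085],
       [-0.98172878,  0.00212341, -0.19027374],
       [ 0.19025663,  0.02839568, -0.98132365]]), 't': array([0.02759408, 0.57883766, 0.85378894])}
```

View pics/scene0.png

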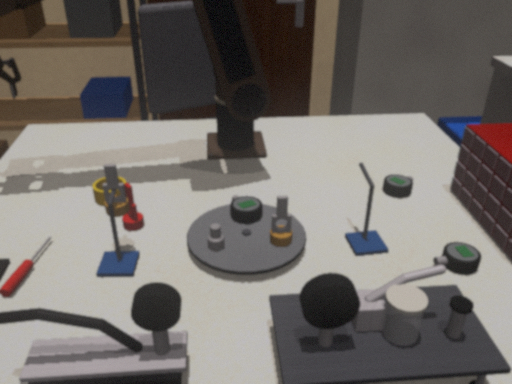

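View pics/top0.png

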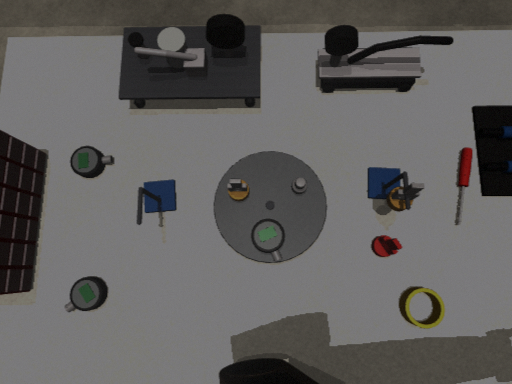

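The scene view shows the turntable at (246,238), with a brass weight at (281,225), a gauge at (246,209) and a fitting at (215,237). The empty stand is at (366,242), and the used stand with its hung weight is at (117,263)/(113,195).

Weight candidates:
- Brass weight on the platter, scene (281,225), top (238,188).
- Hung brass weight, top (400,197).
- Red look-alike, top (384,245).

The one on the platter fits, because it is brass and upright on the turntable. I'll confirm it in an enlarged crop.

```bash
python3 - <<'E'
import cv2, numpy as np
t=cv2.imread("pics/top0.png"); s=cv2.imread("pics/scene0.png")
a=cv2.resize(t[150:250,130:330],(800,400)[:2],interpolation=cv2.INTER_CUBIC)[:300]
a=cv2.resize(t[150:225,130:330],(800,300),interpolation=cv2.INTER_CUBIC)
b=cv2.resize(s[155:275,190:390][:,:],(500,300),interpolation=cv2.INTER_CUBIC)
c=cv2.resize(s[155:275,70:190],(300,300),interpolation=cv2.INTER_CUBIC)
cv2.imwrite("pics/crop1.png",cv2.convertScaleAbs(np.vstack([a,np.hstack([b,c])]),alpha=1.4))
E
```

```text
(no output)
```

View pics/crop1.png

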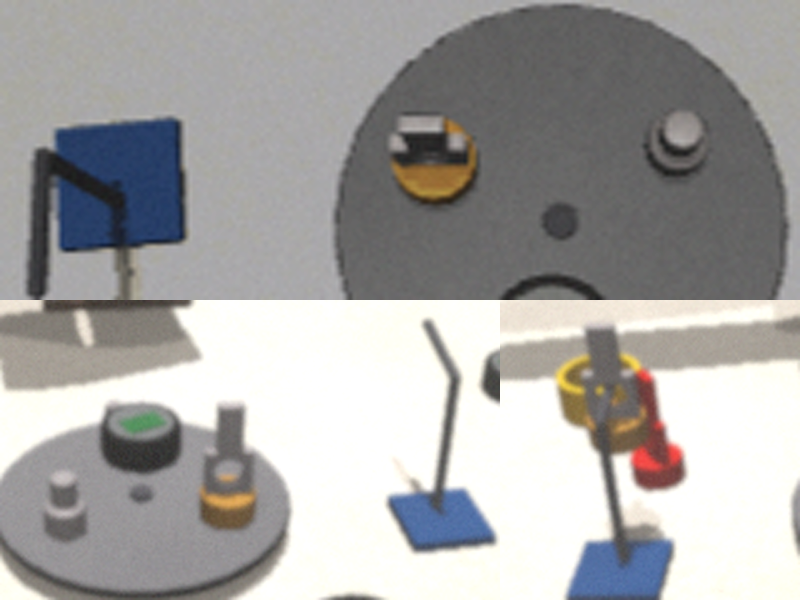

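The crop confirms it: the platter weight (brass foot, eye facing roughly along x, tab on top) is the one to lift, and the left stand with the bare peg is the target. Next I'll measure both.

```bash
cat > h.py <<'E'
from plant import monitor, eyes, ctrl
import cv2, numpy as np
P={n:eyes.camera_params(n) for n in("scene","top")}
def ray(n,uv):
    p=P[n]; R,t,K=map(np.array,(p["R"],p["t"],p["K"])); d=R.T@np.linalg.inv(K)@np.array([uv[0],uv[1],1.]); return -R.T@t,d
def onz(n,uv,z):
    c,d=ray(n,uv); return c+d*(z-c[2])/d[2]
def tri(uvt,uvs):
    c1,d1=ray("top",uvt);c2,d2=ray("scene",uvs);d1/=np.linalg.norm(d1);d2/=np.linalg.norm(d2)
    A=np.stack([d1,-d2],1);k=np.linalg.lstsq(A,c2-c1,rcond=None)[0]
    a=c1+k[0]*d1;b=c2+k[1]*d2; return (a+b)/2,np.linalg.norm(a-b)
def proj(n,X):
    p=P[n]; c=np.array(p["K"])@(np.array(p["R"])@X+p["t"]); return c[:2]/c[2]
def grab(n,tag=None):
    im=eyes.read_camera(n)[:,:,::-1].copy()
    if tag: cv2.imwrite(f"pics/{n}_{tag}.png",im)
    return im
def big(m,box):
    x0,y0,x1,y1=box; q=np.zeros_like(m); q[y0:y1,x0:x1]=m[y0:y1,x0:x1]
    cs=cv2.findContours(q,cv2.RETR_EXTERNAL,cv2.CHAIN_APPROX_NONE)[0]; return max(cs,key=cv2.contourArea)
E
python3 - <<'E'
from h import *
np.set_printoptions(precision=4,suppress=True)
im={n:grab(n,"1") for n in("top","scene")}
hsv={n:cv2.cvtColor(cv2.GaussianBlur(im[n],(3,3),0),cv2.COLOR_BGR2HSV) for n in im}
boxf={"top":(130,150,200,240),"scene":(330,215,400,260)}
for n in im:
    m=cv2.inRange(hsv[n],(100,110,30),(125,255,255)); c=big(m,boxf[n])
    q=np.array([onz(n,p[0],0.012)[:2] for p in c],np.float32)
    r=cv2.minAreaRect(q*1000); print(n,"foot",r)
    m=cv2.inRange(hsv[n],(8,110,40),(28,255,255)); c=big(m,{"top":(220,170,260,205),"scene":(262,215,300,250)}[n])
    x=c[:,0]; print(n,"brass px",x.min(0),x.max(0)); 
    g=hsv[n][...,2]
# platter: dark vs bench in top
g=cv2.GaussianBlur(im["top"],(3,3),0).max(2)
m=cv2.inRange(g,0,int((np.median(g[205:215,170:205])+np.median(g[215:235,300:318]))/2)); c=big(m,(205,140,340,270))
q=np.array([onz("top",p[0],0.03)[:2] for p in c],np.float32); print("platter",cv2.minEnclosingCircle(q*1000),cv2.fitEllipse(q*1000), len(c))
# peg pixels
for n,b in (("top",(132,180,170,230)),("scene",(355,158,378,240))):
    gg=im[n].max(2); m=cv2.inRange(gg,0,75 if n=="scene" else 45)
    ys,xs=np.nonzero(m[b[1]:b[3],b[0]:b[2]]); 
    print(n,"\n".join("".join("#" if v else "." for v in r) for r in m[b[1]:b[3],b[0]:b[2]]))
# tab gray values
print(im["top"][174:196,226:248].max(2))
print(im["scene"][192:216,272:294].max(2))
E
```

```text
top foot ((579.8651733398438, 279.85528564453125), (76.88306427001953, 75.06001281738281), 3.4843828678131104)
top brass px [228 187] [248 200]
scene foot ((585.9888916015625, 279.888916015625), (70.66376495361328, 72.1056900024414), 5.246910095214844)
scene brass px [271 232] [290 243]
platter ((552.4436645507812, -2.310532569885254), 141.98863220214844) ((552.1381225585938, -2.561929225921631), (280.3432922363281, 280.4818420410156), 68.13691711425781) 320
top ......................................
......................................
......................................
......................................
......................................
......................................
......................................
......................................
........####..........................
.......######.........................
.......########.......................
........#########.....................
.......###########....................
.......#############..................
.......###...#########................
.......###.....########...............
.......##
[... 6870 characters left out ...]
1  75  74  80  96 135 174 186
  187 190 187 191]
 [110 108 110 105  91  75  74  75  74  77  76  75  73  80  96 136 172 186
  189 188 190 189]
 [112 113 111 105  94  81  76  75  75  75  77  77  78  80  96 135 173 186
  187 190 187 188]
 [110 114 111 104  91  77  73  72  75  74  75  75  78  79  99 132 170 184
  187 190 188 188]
 [111 112 111 106  90  77  73  77  75  74  73  75  74  77  93 126 159 178
  184 185 186 186]
 [117 120 116 107  92  76  75  79  74  74  76  75  74  78  94 116 145 160
  170 178 181 186]
 [124 129 131 118 101  85  78  65  71  79  77  76  74  77  89 113 135 149
  151 157 167 180]
 [123 128 133 125 108  90  81  71  74  74  75  75  78  76  84 102 122 131
  132 134 148 164]]
```

```bash
python3 - <<'E'
from h import *
np.set_printoptions(precision=4,suppress=True)
a=[onz("top",p,.148) for p in((229.15,178.5),(240,178.5),(229.15,182.5),(240,182.5))]
print("tab corners",*a,"ctr",np.mean(a,0),"w",np.linalg.norm(a[1]-a[0]),"t",np.linalg.norm(a[2]-a[0]))
print("shoulder line",*[onz("top",p,.098) for p in((228,187.3),(244,187.07))])
print("tri tab top",tri((234.6,180.5),(282,196.8)))
for z in(.03,.056): print("foot brass ctr at",z,proj("top",np.array([.6,.08,z])))
im=cv2.imread("pics/top_1.png").max(2).astype(float); sc=cv2.imread("pics/scene_1.png").max(2).astype(float)
# subpixel peg centreline
def cl(im,row,c0,c1):
    v=im[row,c0:c1]; w=np.clip(np.percentile(v,80)-v-15,0,None); return (w*np.arange(c0,c1)).sum()/w.sum()
for r in (196,200,205,210,215,220): 
    u=cl(im,r,133,145); f=(r-192)/32; print(r,round(u,2),onz("top",(u,r),.155+.016*f))
print(im[220:230,134:146].astype(int))
print("tip top",onz("top",(139,224.0),.171))
for r in range(160,196,4)  : print(r,round(cl(sc,r,352,380),2),end=" ; ")
print(sc[158:168,355:368].astype(int))
for r in (196,210,225): print(r,round(cl(sc,r,362,378),2))
# prediction for foot-derived
for yaw in(.06,.09):
  f=np.array([.580,.280,0]); 
  root=f+[0,0,.155]; tip=root+[-.075*np.cos(yaw),-.075*np.sin(yaw),.016]
  print(yaw,"pred root",proj("top",root),proj("scene",root),"tip",tip,proj("top",tip),proj("scene",tip))
print("hub",onz("top",(270,205),.036))
E
```

```text
tab corners [0.5929 0.0869 0.148 ] [0.5928 0.0629 0.148 ] [0.5839 0.0867 0.148 ] [0.5838 0.0628 0.148 ] ctr [0.5884 0.0748 0.148 ] w 0.02395617443198864 t 0.00902991078354181
shoulder line [0.5836 0.0945 0.098 ] [0.584  0.0571 0.098 ]
tri tab top (array([0.5885, 0.0751, 0.1473]), np.float64(0.0004929037677607178))
foot brass ctr at 0.03 [236.6771 186.4161]
foot brass ctr at 0.056 [235.8094 184.2215]
196 140.76 [0.5524 0.2779 0.157 ]
200 140.16 [0.5432 0.278  0.159 ]
205 139.73 [0.5319 0.2773 0.1615]
210 139.56 [0.5206 0.2762 0.164 ]
215 139.19 [0.5095 0.2754 0.1665]
220 138.86 [0.4986 0.2745 0.169 ]
[[122 122  96  55  43  42  36  63 107 122 124 119]
 [122 122  97  49  46  42  35  65 107 120 122 123]
 [122 123  94  50  47  46  35  62 105 121 123 122]
 [122 124 102  55  43  40  39  83 120 123 122 124]
 [121 125 119 102  72  53  91 116 121 122 121 121]
 [122 123 124 120 116 113 120 122 121 122 122 122]
 [122 122 124 122 124 123 121 123 120 120 121 123]
 [121 122 122 122 121 123 122 123 121 122 122 120]
 [122 123 123 121 122 121 121 121 122 121 118 123]
 [122 121 123 122 122 122 122 121 
[... 388 characters left out ...]
191 188 182 172 157 155 165 178 186 190 188 191]
 [189 187 186 174 143 123 117 136 161 181 190 192 190]
 [189 191 183 166 127  98  97 110 145 169 187 189 191]
 [192 191 187 168 133  96  81  98 124 161 182 190 191]
 [190 191 187 175 149 108  87  87 108 142 175 186 188]
 [191 188 192 184 162 123  92  84  96 127 157 177 189]]
196 369.97
210 368.09
225 365.9
0.06 pred root [140.9084 183.7971] [372.7246 188.0333] tip [0.5051 0.2755 0.171 ] [138.283  216.7918] [362.3645 166.3021]
0.09 pred root [140.9084 183.7971] [372.7246 188.0333] tip [0.5053 0.2733 0.171 ] [139.3397 216.7122] [361.4453 166.3707]
hub [ 0.5516 -0.0036  0.036 ]<stdin>:11: RuntimeWarning: invalid value encountered in scalar divide
```

```bash
python3 - <<'E'
from h import *
np.set_printoptions(precision=4,suppress=True)
print("root",tri((141.2,190.3),(371.6,186.8)))
print("end (5mm past tip)",tri((138.8,224.4),(360.2,161.8)))
for x in (.562,.566,.570):
  root=np.array([x,.2788,.155])
  for yaw in (.065,):
    d=np.array([-.075*np.cos(yaw),-.075*np.sin(yaw),.016]); tip=root+d; end=root+d*(80/75)
    print(x,*[proj(n,p) for p in(root,tip,end) for n in("top","scene")])
E
```

```text
root (array([0.5666, 0.2811, 0.1502]), np.float64(0.0018647979740259528))
end (5mm past tip) (array([0.4889, 0.2733, 0.1743]), np.float64(0.002172143379327695))
0.562 [140.9382 191.8474] [369.8764 184.0997] [138.4793 225.2841] [359.6349 162.8495] [138.3087 227.6043] [358.9865 161.5041]
0.566 [141.0524 190.0523] [370.3867 184.9692] [138.6002 223.388 ] [360.091  163.6154] [138.4301 225.7012] [359.4392 162.2637]
0.57 [141.1663 188.2605] [370.9002 185.8441] [138.7209 221.4956] [360.5497 164.3857] [138.5512 223.8017] [359.8946 163.0276]
```

```bash
cat >> h.py <<'E'
from scipy.spatial.transform import Rotation as Rn
def goto(p,yaw=None):
    """units for shift, turn to reach TCP p with tool x at world yaw, tool pointing down"""
    s=monitor.get_state(); R=Rn.from_quat(s["tcp_rot"]); M=R.as_matrix()
    sh=M.T@(np.array(p)-s["eef_pos"])/.4
    if yaw is None: tr=np.zeros(3)
    else: tr=(R.inv()*Rn.from_matrix(np.array([[np.cos(yaw),np.sin(yaw),0],[np.sin(yaw),-np.cos(yaw),0],[0,0,-1]]))).as_rotvec()/np.pi
    print("t",s["time"],"pos",s["eef_pos"].round(4),"q",s["qpos"].round(3),"shift",sh.round(4),"turn",tr.round(4),"F",s["contact_force"].round(2),"op",round(s["opening"],3))
E
python3 -m handwheel '[[0.733,-0.738,-0.175,0,0,-0.417,-0.35],[0.733,-0.738,-0.175,0,0,-0.417,-0.35],[0.733,-0.738,-0.175,0,0,-0.417,-0.35],[0.733,-0.738,-0.175,0,0,-0.417,-0.35],[0.733,-0.738,-0.175,0,0,-0.417,-0.35],[0.733,-0.738,-0.175,0,0,-0.417,-0.35],[0.733,-0.738,-0.175,0,0,-0.417,-0.35],[0.733,-0.738,-0.175,0,0,-0.417,-0.35],[0.733,-0.738,-0.175,0,0,-0.417,-0.35],[0.733,-0.738,-0.175,0,0,-0.417,-0.35]]' 30
python3 -c "
from h import *
goto((.5885,.075,.24),1.581)"
```

```text
time: 1.45
eef_pos: [0.3832, -0.2888, 0.3197]
tcp_rot: [0.705, 0.709, -0.0, -0.001]
contact_force: [-0.2, -0.1, 0.2]
opening: 0.324
finger_force: 0.0
t 1.45 pos [ 0.3832 -0.2888  0.3197] q [-0.858 -0.204  1.957 -0.     1.39  -0.864] shift [0.9061 0.5193 0.1994] turn [-0.0003 -0.0002 -0.0012] F [-0.17 -0.08  0.17] op 0.324
```

```bash
python3 -m handwheel '[[0.906,0.519,0,0,0,0,-0.35],[0.906,0.519,0,0,0,0,-0.35],[0.906,0.519,0,0,0,0,-0.35],[0.906,0.519,0,0,0,0,-0.35],[0.906,0.519,0,0,0,0,-0.35],[0.906,0.519,0,0,0,0,-0.35],[0.906,0.519,0,0,0,0,-0.35],[0.906,0.519,0.199,0,0,0,-0.35],[0.906,0.519,0.199,0,0,0,-0.35],[0.906,0.519,0.199,0,0,0,-0.35],[0.906,0.519,0.199,0,0,0,-0.35]]'
python3 - <<'E'
from h import *
t=grab("top","2");s=grab("scene","2")
a=cv2.resize(t[150:225,190:290],(400,300),interpolation=cv2.INTER_CUBIC)
b=cv2.resize(s[150:250,230:330],(300,300),interpolation=cv2.INTER_CUBIC)
cv2.imwrite("pics/crop2.png",cv2.convertScaleAbs(np.hstack([a,b]),alpha=1.4))
goto((.5885,.075,.127),1.576)
E
```

```text
time: 2.82
eef_pos: [0.5894, 0.0754, 0.2432]
tcp_rot: [0.705, 0.71, 0.001, 0.001]
contact_force: [0.1, -0.6, 1.1]
opening: 0.329
finger_force: 0.0
t 2.925 pos [0.5894 0.0757 0.2436] q [-0.043  0.114  1.79   0.     1.233 -0.051] shift [-0.0017 -0.0036  0.2914] turn [0.0015 0.0001 0.0009] F [-0.41  0.48 -0.11] op 0.324
```

View pics/crop2.png

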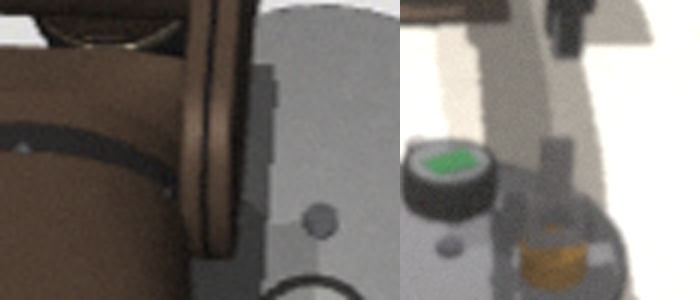

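The top view is blocked by the arm. The scene crop shows the fingertips at about (286,168), above the tab top at (282,196). I'll check this by projection.

```bash
python3 - <<'E'
from h import *
np.set_printoptions(precision=2,suppress=True)
print("tip pred",proj("scene",np.array([.5894,.0757,.2246])),proj("scene",np.array([.5894+.015,.0757,.2246])))
print("tab pred",proj("scene",np.array([.5885,.075,.148])))
s=cv2.imread("pics/scene_2.png").max(2)
print(s[164:172,274:300]); print(s[194:206,270:298])
E
```

```text
tip pred [283.41 165.52] [284.4  168.81]
tab pred [281.86 196.54]
[[ 96  98 108 118 118 113  91  77  62  52  44  45  43  44  41  55  81 109
  133 141 142 137 141 140 143 138]
 [ 94  97 107 117 116 109  91  75  63  51  47  44  42  46  51  63  88 130
  153 165 169 165 169 168 167 166]
 [ 96  96 104 115 117 108  89  78  63  49  41  38  48  47  46  66  99 140
  173 184 188 187 185 187 185 188]
 [ 95 101 104 113 116 116  97  78  68  57  49  48  49  51  54  72 113 150
  179 189 188 190 189 189 190 191]
 [ 98  94 102 110 117 114 101  86  72  64  60  62  60  64  60  87 123 162
  181 190 192 193 192 191 192 191]
 [ 97  99 100 109 115 118 112  98  87  80  82  82  83  84  86 104 137 169
  186 191 190 190 190 191 191 190]
 [ 97  96  97 104 112 118 116 109 107 104 102 106 104 105 108 118 145 177
  190 192 189 190 191 194 192 191]
 [ 94  96  97 100 111 120 123 117 114 115 116 119 120 119 120 128 146 170
  186 193 191 189 192 190 190 192]]
[[ 98  97  95  98  96  97  96  96  95 100 104 114 117 115 115 117 117 121
  121 123 125 120 120 122 129 145 169 185]
 [ 98  95  96  97  97  99  93  92  90  90  9
[... 543 characters left out ...]
 99  97  96  98  97  95  88  74  65  72  72  68  69  71  71  72  77  90
  107 119 123 121 120 121 123 125 138 164]
 [100  99  93  96  94  94  83  70  70  69  71  68  70  74  69  75  77  91
  108 118 121 120 122 119 123 127 139 166]
 [ 98  93  94  97  95  92  84  67  68  67  69  73  71  74  73  72  75  89
  108 120 119 121 123 121 122 123 138 161]
 [ 96  94  95  94  95  92  81  67  70  70  68  67  71  69  72  71  77  88
  105 114 119 121 123 124 124 123 133 158]
 [ 90  93  92  94  94  88  83  73  73  72  73  71  72  71  70  73  78  91
  108 117 122 119 121 120 122 124 130 155]
 [ 85  88  91  92  92  89  79  75  65  70  73  72  67  73  70  72  75  91
  109 117 121 122 120 122 123 123 130 152]]
```

```bash
python3 -m handwheel '[[-0.003,-0.003,0.1,0,0,0,-0.35],[-0.003,-0.003,0.17,0,0,0,-0.35],[-0.003,-0.003,0.23,0,0,0,-0.35],[-0.003,-0.003,0.27,0,0,0,-0.35],[-0.003,-0.003,0.29,0,0,0,-0.35],[-0.003,-0.003,0.29,0,0,0,-0.35],[-0.003,-0.003,0.29,0,0,0,-0.35]]'
python3 - <<'E'
from h import *
s=grab("scene","3")
cv2.imwrite("pics/crop3.png",cv2.convertScaleAbs(cv2.resize(s[150:250,230:330],(600,600),interpolation=cv2.INTER_CUBIC),alpha=1.4))
goto((.5885,.075,.127),1.576)
E
```

```text
time: 3.8
eef_pos: [0.5878, 0.0751, 0.1259]
tcp_rot: [0.704, 0.71, 0.001, 0.001]
contact_force: [-0.0, -0.6, 0.8]
opening: 0.323
finger_force: 0.0
t 3.85 pos [0.5878 0.0751 0.126 ] q [-0.044  0.238  1.878 -0.     1.023 -0.053] shift [-0.0004  0.0018 -0.0025] turn [0.0007 0.     0.0012] F [0.9  0.46 0.51] op 0.323
```

View pics/crop3.png

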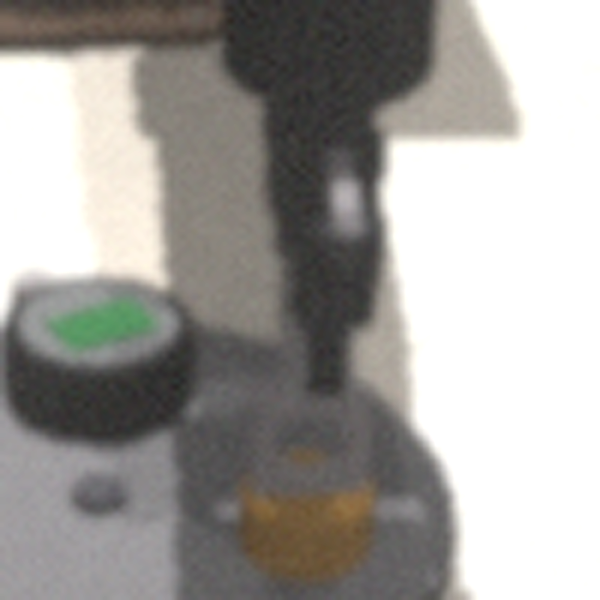

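The fingers straddle the tab, about 2 mm towards +y. I'll nudge that out and close.

```bash
python3 -m handwheel '[[-0.005,0.002,0,0,0,0,-0.35],[-0.005,0.002,0,0,0,0,-0.45],[-0.005,0.002,0,0,0,0,-0.55],[-0.005,0.002,0,0,0,0,-0.65],[-0.005,0.002,0,0,0,0,-0.75],[-0.005,0.002,0,0,0,0,-0.85],[-0.005,0.002,0,0,0,0,-1],[-0.005,0.002,0,0,0,0,-1],[-0.005,0.002,0,0,0,0,-1],[-0.005,0.002,0,0,0,0,-1]]' 50
python3 -c "
from h import *
goto((.5885,.075,.127),1.576)"
```

```text
time: 5.1
eef_pos: [0.5879, 0.0732, 0.1248]
tcp_rot: [0.704, 0.71, 0.0, 0.0]
contact_force: [0.4, 0.2, 0.4]
opening: 0.111
finger_force: 49.9
t 5.1 pos [0.5879 0.0732 0.1248] q [-0.047  0.24   1.877  0.     1.023 -0.056] shift [ 0.0045  0.0015 -0.0055] turn [ 0.0001 -0.      0.0012] F [0.4  0.23 0.42] op 0.111
```

```bash
python3 -m handwheel '[[0,0,-0.03,0,0,0,-1],[0,0,-0.08,0,0,0,-1],[0,0,-0.16,0,0,0,-1],[0,0,-0.26,0,0,0,-1],[0,0,-0.36,0,0,0,-1],[0,0,-0.41,0,0,0,-1],[0,0,-0.41,0,0,0,-1]]'
python3 -c "
from h import *
goto((.435,.2705,.288),1.646)"
```

```text
time: 5.98
eef_pos: [0.5884, 0.0731, 0.2909]
tcp_rot: [0.704, 0.71, 0.001, 0.001]
contact_force: [0.0, -0.4, -6.4]
opening: 0.113
finger_force: 49.2
t 5.975 pos [0.5884 0.0731 0.2909] q [-0.047  0.076  1.744  0.     1.318 -0.056] shift [ 0.4969 -0.3792  0.0055] turn [ 0.0013  0.0001 -0.0211] F [ 0.02 -0.39 -6.4 ] op 0.113
```

```bash
python3 -m handwheel '[[0.05,-0.08,0,0,0,-0.005,-1],[0.15,-0.2,0,0,0,-0.01,-1],[0.26,-0.3,0,0,0,-0.021,-1],[0.36,-0.36,0,0,0,-0.021,-1],[0.44,-0.38,0,0,0,-0.021,-1],[0.48,-0.38,0,0,0,-0.021,-1],[0.497,-0.38,0,0,0,-0.021,-1],[0.497,-0.38,0.1,0,0,-0.021,-1],[0.497,-0.38,0.17,0,0,-0.021,-1],[0.497,-0.38,0.19,0,0,-0.021,-1],[0.497,-0.38,0.19,0,0,-0.021,-1],[0.497,-0.38,0.19,0,0,-0.021,-1]]'
python3 - <<'E'
from h import *
t=grab("top","4");s=grab("scene","4")
a=cv2.resize(t[160:260,100:200],(400,400),interpolation=cv2.INTER_CUBIC)
b=cv2.resize(s[110:210,310:410],(400,400),interpolation=cv2.INTER_CUBIC)
cv2.imwrite("pics/crop4.png",cv2.convertScaleAbs(np.hstack([a,b]),alpha=1.5))
goto((.435,.2705,.212),1.646)
E
```

```text
time: 7.48
eef_pos: [0.4352, 0.2707, 0.2145]
tcp_rot: [0.68, 0.733, 0.001, 0.001]
contact_force: [0.5, 0.4, -5.3]
opening: 0.108
finger_force: 50.1
t 7.575 pos [0.435  0.2708 0.2144] q [ 0.359 -0.044  2.007 -0.     1.175  0.284] shift [-0.0008  0.      0.0061] turn [ 0.0009 -0.0003 -0.0001] F [ 0.2  -0.01 -5.6 ] op 0.108
```

View pics/crop4.png

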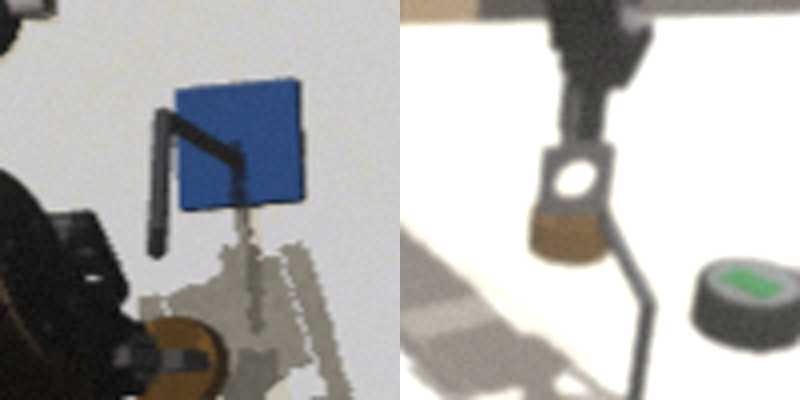

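The weight hangs upright in the grip, with the eye at scene (353.5,154.5) and the peg end about (360,162). I'll measure the eye against the peg.

```bash
python3 - <<'E'
from h import *
np.set_printoptions(precision=4,suppress=True)
s=cv2.imread("pics/scene_4.png"); t=cv2.imread("pics/top_4.png")
g=s.max(2); m=cv2.inRange(g,140,255)
n,l,st,ce=cv2.connectedComponentsWithStats(m[140:170,340:370]); print(st,ce+[340,140])
print(g[146:164,344:364])
k=min(range(1,n),key=lambda i:abs(ce[i]-[13.5,14.5]).sum()); uv=ce[k]+[340,140]
c,d=ray("scene",uv)
for x in(.43,.435,.44): print("eye at x",x,c+d*(x-c[0])/d[0])
print("pred eye",proj("scene",np.array([.435,.2708,.167])))
h=cv2.cvtColor(t,cv2.COLOR_BGR2HSV); c=big(cv2.inRange(h,(8,90,30),(28,255,255)),(125,230,170,275))
q=np.array([onz("top",p[0],.145)[:2] for p in c]); print("foot extents",q.min(0),q.max(0))
E
```

```text
[[  2   0  24  30 476]
 [  0   0  10  30 155]
 [ 21   0   9  30 206]
 [  9  11  10   8  63]] [[353.5    156.2857]
 [342.7613 150.3742]
 [365.9563 153.4951]
 [353.4762 154.4444]]
[[183 167 153 144 138 120  94  79  75  77  74  73  71  71  71  81  84  97
  114 141]
 [175 152 121 103  96  91  79  77  74  76  78  75  77  78  78  76  79  81
   95 124]
 [177 139 102  85  78  76  77  73  78  75  77  77  79  75  75  79  75  79
   90 118]
 [169 137  95  75  74  73  78  79  84  90  95  99  96  84  79  78  76  77
   92 125]
 [167 127  88  75  76  77  79  91 110 126 134 139 134 115  93  78  77  76
   97 134]
 [166 122  88  73  75  83 102 119 147 163 170 171 170 150 122  91  77  79
   96 137]
 [160 118  80  74  82 100 128 158 177 183 188 189 185 175 147 105  81  84
  101 138]
 [162 116  80  76  87 119 154 179 186 192 195 189 191 179 154 108  77  83
  104 143]
 [159 114  77  77 101 136 168 189 193 192 194 195 190 178 143 103  80  82
  110 151]
 [159 110  80  82 115 151 180 192 195 192 193 190 184 162 126  89  77  89
  117 160]
 [149 106  80  84 117 155 181 192 190 191 188 185 170 142 105  85  77  91
  122 162]
 [143 100  79  83 109 143 172 180 183 181 176 167 144 114  88  78  79  93
  126 166]
 [136  93  73  80  96 119 143 154 153 156 146 135 111  91  83  78  81  96
  133 170]
 [124  91  72  76  83  93 106 113 115 115 109  98  87  85  79  80  87 100
  141 175]
 [113  84  74  77  77  80  82  88  89  85  83  78  79  77  76  77  83 101
  144 177]
 [ 95  76  77  73  76  76  76  74  77  80  80  74  79  78  75  76  82  98
  139 174]
 [ 84  77  71  75  75  77  75  75  78  78  80  80  82  78  78  75  77  93
  130 167]
 [ 85  82  82  81  80  78  77  78  77  80  80  82  80  87  82  75  68  80
  116 154]]
eye at x 0.43 [0.43   0.2747 0.1653]
eye at x 0.435 [0.435  0.2732 0.1678]
eye at x 0.44 [0.44   0.2716 0.1703]
pred eye [352.5047 154.7691]
foot extents [0.4114 0.2413] [0.4602 0.288 ]
```

Eye at (0.435, 0.2725, 0.167) against the peg tip at (0.4945, 0.275, 0.171). That clears within the 9 mm slack, so I'll thread it on in two stages.

```bash
python3 -m handwheel '[[-0.001,0.03,0,0,0,0,-1],[-0.002,0.07,0,0,0,0,-1],[-0.003,0.11,0,0,0,0,-1],[-0.004,0.14,0,0,0,0,-1],[-0.004,0.16,0,0,0,0,-1],[-0.004,0.17,0,0,0,0,-1],[-0.004,0.17,0,0,0,0,-1]]'
python3 - <<'E'
from h import *
s=grab("scene","5");t=grab("top","5")
a=cv2.resize(t[160:260,100:200],(400,400),interpolation=cv2.INTER_CUBIC)
b=cv2.resize(s[120:220,310:410],(400,400),interpolation=cv2.INTER_CUBIC)
cv2.imwrite("pics/crop5.png",cv2.convertScaleAbs(np.hstack([a,b]),alpha=1.5))
goto((.528,.2755,.212),1.646)
E
```

```text
time: 8.45
eef_pos: [0.5019, 0.2741, 0.2126]
tcp_rot: [0.68, 0.733, -0.0, -0.0]
contact_force: [0.2, -0.2, -5.2]
opening: 0.114
finger_force: 50.1
t 8.55 pos [0.5015 0.2741 0.2126] q [0.323 0.095 1.87  0.    1.178 0.247] shift [-0.0016  0.0662  0.0015] turn [-0.0002  0.      0.    ] F [ 0.16 -0.32 -4.86] op 0.114
```

View pics/crop5.png

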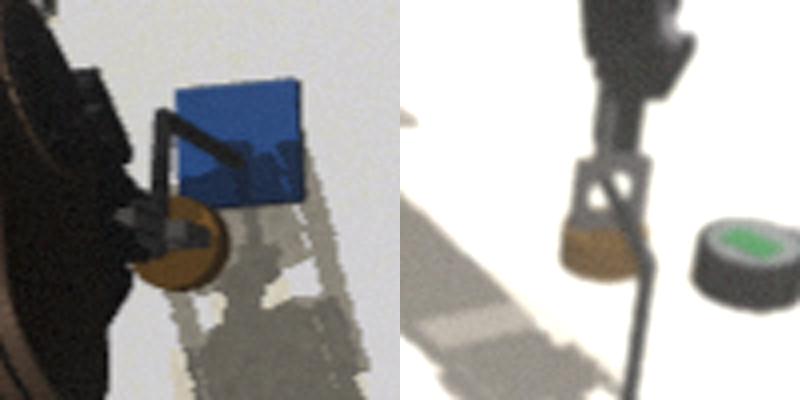

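The peg end shows inside the eye at crop (603,180), and the force is unchanged. I'll go on and start lowering.

```bash
python3 -m handwheel '[[-0.001,0.02,0,0,0,0,-1],[-0.001,0.045,0,0,0,0,-1],[-0.001,0.06,0,0,0,0,-1],[-0.001,0.065,0,0,0,0,-1],[-0.001,0.065,0.006,0,0,0,-1],[-0.001,0.065,0.012,0,0,0,-1],[-0.001,0.065,0.016,0,0,0,-1],[-0.001,0.065,0.016,0,0,0,-1]]'
python3 -m handwheel '[[0,0,0.004,0,0,0,-1],[0,0,0.004,0,0,0,-1]]'
python3 -m handwheel '[[0,0,0.004,0,0,0,-1],[0,0,0.004,0,0,0,-1]]'
python3 -m handwheel '[[0,0,0.004,0,0,0,-1],[0,0,0.004,0,0,0,-1]]'
```

```text
time: 9.55
eef_pos: [0.5276, 0.2756, 0.2061]
tcp_rot: [0.68, 0.733, -0.0, -0.0]
contact_force: [0.5, -0.7, -5.1]
opening: 0.109
finger_force: 50.1
time: 9.8
eef_pos: [0.5278, 0.2756, 0.2046]
tcp_rot: [0.68, 0.733, -0.0, -0.0]
contact_force: [0.8, -0.1, -5.4]
opening: 0.111
finger_force: 50.2
time: 10.05
eef_pos: [0.5278, 0.2756, 0.2029]
tcp_rot: [0.68, 0.733, -0.0, -0.0]
contact_force: [0.8, -0.1, -4.7]
opening: 0.113
finger_force: 50.2
time: 10.3
eef_pos: [0.5281, 0.2757, 0.2021]
tcp_rot: [0.68, 0.733, 0.0, 0.0]
contact_force: [-0.7, -0.2, -3.5]
opening: 0.107
finger_force: 50.7
```

```bash
python3 -m handwheel '[[0,0,0.004,0,0,0,-1],[0,0,0.004,0,0,0,-1]]'
python3 -m handwheel '[[0,0,0.004,0,0,0,-1],[0,0,0.004,0,0,0,-1]]'
```

```text
time: 10.55
eef_pos: [0.5284, 0.2758, 0.2017]
tcp_rot: [0.68, 0.733, 0.001, 0.0]
contact_force: [-2.8, -0.7, 4.3]
opening: 0.111
finger_force: 51.5
time: 10.8
eef_pos: [0.5288, 0.2759, 0.2014]
tcp_rot: [0.68, 0.733, 0.001, 0.001]
contact_force: [-3.6, -1.6, 8.1]
opening: 0.107
finger_force: 52.3
```

The peg now carries the weight. I'll ease off the press, open slowly and look.

```bash
python3 -m handwheel '[[0,0,-0.005,0,0,0,-1],[0,0,-0.005,0,0,0,-1],[0,0,-0.005,0,0,0,-0.78],[0,0,-0.005,0,0,0,-0.74],[0,0,-0.005,0,0,0,-0.7],[0,0,-0.005,0,0,0,-0.6],[0,0,-0.005,0,0,0,-0.5],[0,0,-0.005,0,0,0,-0.35],[0,0,-0.005,0,0,0,-0.35],[0,0,-0.005,0,0,0,-0.35]]' 20
python3 - <<'E'
from h import *
s=grab("scene","6")
cv2.imwrite("pics/crop6.png",cv2.convertScaleAbs(cv2.resize(s[120:250,310:410],(460,600),interpolation=cv2.INTER_CUBIC),alpha=1.5))
goto((.528,.2755,.32))
E
```

```text
time: 12.05
eef_pos: [0.5279, 0.2756, 0.2003]
tcp_rot: [0.68, 0.733, -0.0, 0.0]
contact_force: [0.8, -0.6, -0.7]
opening: 0.325
finger_force: 0.0
t 12.1 pos [0.5279 0.2757 0.2004] q [0.311 0.159 1.822 0.    1.161 0.236] shift [-4.00e-04  2.00e-04 -2.99e-01] turn [0. 0. 0.] F [-0.45 -0.67 -0.55] op 0.321
```

View pics/crop6.png

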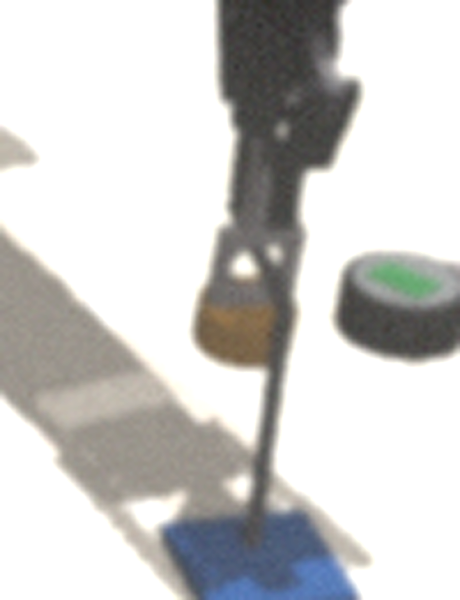

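The weight hangs on the peg with the fingers clear of it and no force. I'll open wider and retract straight up.

```bash
python3 -m handwheel '[[0,0,0,0,0,0,-0.2],[0,0,0,0,0,0,0],[0,0,0,0,0,0,0.1],[0,0,-0.03,0,0,0,0.1],[0,0,-0.07,0,0,0,0.1],[0,0,-0.12,0,0,0,0.1],[0,0,-0.18,0,0,0,0.1],[0,0,-0.25,0,0,0,0.1],[0,0,-0.3,0,0,0,0.1],[0,0,-0.3,0,0,0,0.1]]'
python3 -m handwheel '[[-0.1,-0.1,-0.05,0,0,0,0.1],[-0.2,-0.2,-0.05,0,0,0,0.1],[-0.3,-0.25,-0.05,0,0,0,0.1],[-0.35,-0.25,-0.05,0,0,0,0.1],[-0.35,-0.25,-0.05,0,0,0,0.1],[-0.35,-0.25,-0.05,0,0,0,0.1],[-0.35,-0.25,-0.05,0,0,0,0.1],[-0.35,-0.25,-0.05,0,0,0,0.1]]'
python3 - <<'E'
from h import *
s1=grab("scene").astype(int)
s=grab("scene","7"); t=grab("top","7"); s2=grab("scene").astype(int)
print("motion", abs(s1-s2)[130:250,310:410].max(2).max())
a=cv2.resize(t[140:240,100:200],(400,400),interpolation=cv2.INTER_CUBIC)
b=cv2.resize(s[130:230,310:410],(400,400),interpolation=cv2.INTER_CUBIC)
cv2.imwrite("pics/crop7.png",cv2.convertScaleAbs(np.hstack([a,b]),alpha=1.4))
h=cv2.cvtColor(t,cv2.COLOR_BGR2HSV); c=big(cv2.inRange(h,(8,90,30),(28,255,255)),(130,190,170,230))
q=np.array([onz("top",p[0],.13)[:2] for p in c]); print("foot extents",q.min(0),q.max(0))
E
```

```text
time: 13.35
eef_pos: [0.5288, 0.2759, 0.3235]
tcp_rot: [0.68, 0.733, 0.002, 0.001]
contact_force: [0.4, -0.8, 0.2]
opening: 0.551
finger_force: 0.0
time: 14.35
eef_pos: [0.4387, 0.1291, 0.3401]
tcp_rot: [0.68, 0.734, -0.0, -0.0]
contact_force: [-0.2, 0.4, 0.6]
opening: 0.554
finger_force: 0.0
motion 15
foot extents [0.49210316 0.22242903] [0.49210316 0.22242903]
```

View pics/crop7.png

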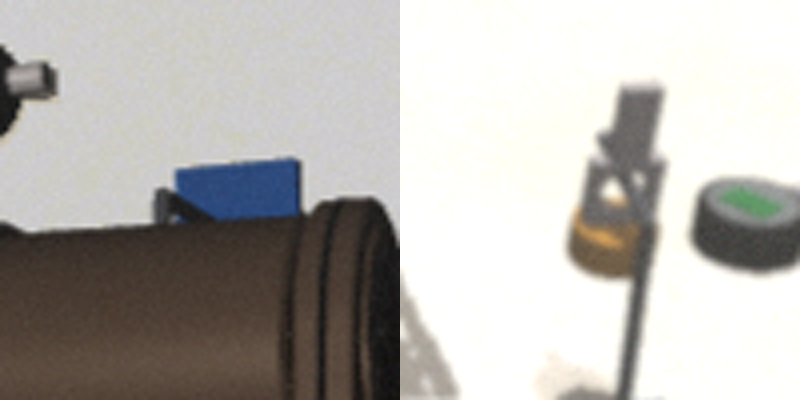

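View pics/scene_7.png

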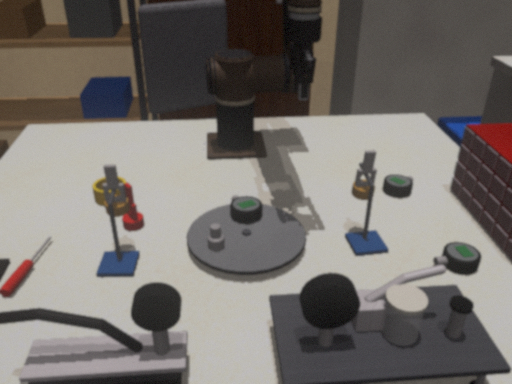

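The weight hangs from the peg like the other one does, and the gauge and fitting stand on the platter. I'll let it settle and check for residual motion and position.

```bash
python3 -m handwheel '[[0,0,0,0,0,0,0.1],[0,0,0,0,0,0,0.1],[0,0,0,0,0,0,0.1],[0,0,0,0,0,0,0.1],[0,0,0,0,0,0,0.1],[0,0,0,0,0,0,0.1],[0,0,0,0,0,0,0.1],[0,0,0,0,0,0,0.1],[0,0,0,0,0,0,0.1],[0,0,0,0,0,0,0.1],[0,0,0,0,0,0,0.1],[0,0,0,0,0,0,0.1]]' | head -1
python3 - <<'E'
from h import *
np.set_printoptions(precision=4,suppress=True)
old=cv2.imread("pics/scene_7.png")
B=lambda i:cv2.GaussianBlur(i,(5,5),0).astype(int)[140:215,340:385]
for k in range(6):
    s=grab("scene","8" if k==0 else None); print(abs(B(s)-B(old)).max(),end=" "); old=s
hs=cv2.cvtColor(s,cv2.COLOR_BGR2HSV)
for nm,b,x,e in(("moved",(340,170,385,215),.53,.524),("used",(95,180,145,225),None,None)):
    c=big(cv2.inRange(hs,(8,90,30),(28,255,255)),b)[:,0]; mu=c.min(0),c.max(0); print(nm,"brass px",mu)
# prediction of hanging-upright weight, eye at 35 mm out
for out in(12,25,31,38):
    ex=.567-out/1e3; ez=.155+.016*out/75-.0093
    print(out,"tab top",proj("scene",np.array([ex,.277,ez+.07])),"foot mid",proj("scene",np.array([ex+.02,.277,ez-.035])),"eye",proj("scene",np.array([ex,.277,ez])))
E
```

```text
time: 16.05
3 3 3 3 3 3 moved brass px (array([354, 184], dtype=int32), array([369, 197], dtype=int32))
used brass px (array([ 95, 180], dtype=int32), array([107, 206], dtype=int32))
12 tab top [371.7237 157.5669] foot mid [368.4723 202.8815] eye [367.8536 185.2061]
25 tab top [370.1826 153.8533] foot mid [367.0094 198.9022] eye [366.3948 181.3745]
31 tab top [369.4805 152.1613] foot mid [366.3426 197.0884] eye [365.7298 179.6281]
38 tab top [368.6686 150.2047] foot mid [365.5712 194.9902] eye [364.9606 177.6079]
```

```bash
python3 - <<'E'
from h import *
s=cv2.imread("pics/scene_8.png"); g=s.max(2)
print(g[146:158,366:374].min(1), s[190:206,357:362].mean(1).round())
for out in (25,31,38):
  for th in(-.25,-.12,0,.12,.25):
    e=np.array([.567-out/1e3,.277,.155+.016*out/75-.0093]); R=Rn.from_rotvec([0,th,0]).as_matrix()
    f=lambda v:proj("scene",e+R@np.array(v)).round(1)
    print(out,th,"tab top",f([0,0,.07]),"foot bottom front",f([.026,0,-.048]),"foot left",f([0,-.026,-.035]))
E
```

```text
[188 189 186 175 163 144 116  91  77  76  75  72] [[ 61.  95. 121.]
 [ 54.  78.  97.]
 [ 53.  70.  84.]
 [ 51.  65.  78.]
 [ 53.  67.  81.]
 [ 53.  67.  81.]
 [ 53.  68.  81.]
 [ 62.  76.  87.]
 [ 88. 100. 109.]
 [130. 139. 144.]
 [163. 171. 173.]
 [177. 183. 186.]
 [180. 187. 189.]
 [180. 186. 190.]
 [181. 187. 191.]
 [182. 188. 190.]]
25 -0.25 tab top [367.9 151.4] foot bottom front [368.9 204.7] foot left [354.7 196.4]
25 -0.12 tab top [369.1 152.4] foot bottom front [367.9 205.1] foot left [354.1 195.8]
25 0 tab top [370.2 153.9] foot bottom front [367.1 205.1] foot left [353.7 195. ]
25 0.12 tab top [371.2 155.7] foot bottom front [366.2 204.7] foot left [353.2 193.9]
25 0.25 tab top [372.3 158.2] foot bottom front [365.3 204. ] foot left [352.8 192.7]
31 -0.25 tab top [367.2 149.7] foot bottom front [368.2 202.8] foot left [354.1 194.7]
31 -0.12 tab top [368.4 150.7] foot bottom front [367.3 203.2] foot left [353.5 194. ]
31 0 tab top [369.5 152.2] foot bottom front [366.4 203.2] foot left [353.1 193.2]
31 0.12 tab top [370.5 154. ] foot bottom front [365.5 202.9] foot left [352.6 192.2]
31 0.25 tab top [371.6 156.5] foot bottom front [364.6 202.2] foot left [352.2 190.9]
38 -0.25 tab top [366.4 147.8] foot bottom front [367.4 200.7] foot left [353.4 192.6]
38 -0.12 tab top [367.6 148.8] foot bottom front [366.5 201.1] foot left [352.8 191.9]
38 0 tab top [368.7 150.2] foot bottom front [365.6 201.1] foot left [352.4 191.1]
38 0.12 tab top [369.7 152. ] foot bottom front [364.8 200.8] foot left [351.9 190.1]
38 0.25 tab top [370.8 154.5] foot bottom front [363.9 200.1] foot left [351.5 188.9]
```

The weight is still, about 38 mm out on the peg and tilted about 0.1 rad, which is within limits. The robot is clear, so I'll hand it in.

```bash
python3 -c "
from plant import ctrl
print(ctrl.sign_off())"
```

```text
the job is handed in; nothing more can be done
None
```

The brass weight now hangs still by its eye on the empty peg, about 38 mm out and tilted roughly 0.1 rad; in the last pictures the gauge and fitting stand on the turntable and the other weight is on its own peg, and I handed the job in at about 16 s (no verdict was returned).

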